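# Reset the locked dose dial of a syringe dispenser

## Task

The dose dial of the bench syringe dispenser is locked by the metal lever ring under it. Loosen the ring by swinging its lever anticlockwise (seen from above) about 30 degrees, turn the dial clockwise until its white line points at the red index, then swing the lever back clockwise until the ring is firmly hand-tight again: about 12 N of push at the lever's post, while 20 N would strip it. Never force the dial while it is locked, leave the red index where it is and do not disturb the vials and the bottle round it; let go at the end.

Things in the scene. Friction and masses are not known exactly. Their poses are not given: they have to be found in the camera images.
- dispenser: the fixed dispenser: grey foot plate 165 x 116 x 14 mm (-60 to +105 mm in its x) with an upright white barrel, diameter 78 mm, that carries ring and dial, and a syringe lying along y in a cradle at x = +84 mm, up to 46 mm high. Origin on the bench top, on the common upright axis of barrel, lock ring, dial and index; z up. It cannot move.
- lock_ring: aluminium lock ring, diameter 92 mm, top 53 mm above the bench; origin on the axis, x along its lever (11 mm wide, top at 51 mm). Clockwise tightens; it rises 4 mm per rad as it is loosened. It starts tight (about 10 N at the post frees it); loose, it turns with 1 to 2 N and stays where left; range +0.9 (loosening) to -1.2 rad from the start. It stays tight when let go.
- lever_top (a point): centre of the top of the lever's post: upright, black, round, with a yellow dot on top, 75 mm from the axis; at the start diameter 14 mm from 54 to 82 mm above the bench, 17 mm below that. Pushes are meant here, square to the lever. At the start it lies on the dispenser's +y axis.
- dial: dark round dial, diameter 80 mm, on the axis above the ring, top face 67 mm above the bench; x along its white line. Upright black grip bar, 44 mm long along its x, 16 mm thick, 71 to 107 mm above the bench. Loose, it turns with about 0.1 N m and stays where left; locked, it is held fast. It sinks on a thread as it turns clockwise, up to 3 mm.
- dial_grip (a point): centre of the top of the dial's grip bar, on the axis, 107 mm above the bench
- dial_line (a point): outer end of the dial's white line, 38 mm from the axis, on the top face
- index: red index arm on a collar round the barrel; origin on the axis at the bench top, x towards its pointer. It stands 60 mm from the axis at most and 64 mm high. It starts 0.5 to 1.2 rad clockwise of the white line and is not to be moved.
- index_tip (a point): inner tip of the red index, 44 mm from the axis, 64 mm above the bench; the white line must point at it (6 mm remain between the two)
- brake_washer: hidden keyed washer squeezed between ring and dial flange: about 35 N at 12 N of push on the post, 80 N at 20 N. It never turns, so the ring does not drag the dial. As the dial has sunk, the ring seats further clockwise than it stood at the start; how far can only be felt. From first touch the push grows softly, then by 0.3 to 0.8 N per 0.01 rad. Nothing to handle.
- amber_vial: loose bystander: amber vial 36 mm wide, 75 mm high; origin at the centre of its underside
- clear_vial: loose bystander: clear vial with grey stopper, 27 mm wide, 52 mm high; origin at the centre of its underside
- amber_bottle: loose bystander: small amber bottle 38 mm wide, 87 mm high; origin at the centre of its underside

How it is judged:
On the way, in this order (a step that is already met when the one before it is completed fails the run):
1. the lock ring is loosened: lever post swung at least 25 mm (20 degrees) from where it stood, ring no longer squeezing the washer (distance of lever_top from where it was at the start of the episode above 0.025 m and contact force between lock_ring and brake_washer below 2 N), for 0.1 s.
2. with the ring loose, the dial's white line points at the red index within 0.08 rad (angle between the x axis of dial and the x axis of index, either way round below 0.08 rad and horizontal distance between dial_line and index_tip below 0.012 m and contact force between lock_ring and brake_washer below 2 N), for 0.2 s.
3. the lock ring is tight again (squeeze over 15 N, that is about 5.5 N at the post) with the line still at the index (angle between the x axis of dial and the x axis of index, either way round below 0.08 rad and horizontal distance between dial_line and index_tip below 0.012 m and contact force between lock_ring and brake_washer above 15 N), for 0.2 s.
At the end, for the whole second after the job is handed in: the dial's white line points at the red index within 0.08 rad (4.6 degrees; tips within 12 mm of each other), the lock ring squeezes the washer with more than 15 N (it was last pushed with more than about 5.5 N at its post), and ring and dial are at rest (all of step 3 and angular speed of each of lock_ring, dial below 0.05 rad/s); the robot touches nothing.
It fails at once if the lock ring is overtightened: squeeze over 90 N, that is over 20 N at the post (contact force between lock_ring and brake_washer above 90 N).
It fails at once if the dial is forced round while the ring is tight (contact force between lock_ring and brake_washer above 20 N and angular speed of dial above 0.4 rad/s).
It fails at once if the red index is pushed out of place by more than 6 mm (distance of index_tip from where it was at the start of the episode above 0.006 m).
It fails at once if a vial or the bottle is shoved more than 30 mm or knocked over (distance of any of amber_vial, clear_vial, amber_bottle from where it was at the start of the episode above 0.03 m or angle between any of amber_vial, clear_vial, amber_bottle's own z axis and vertical above 0.5 rad).
It also fails if it takes over 69 s, if anything falls off the work surface, if the arm or the gripper's body presses on something with over 40 N, if the wrist force passes 120 N, or if a joint passes its speed limit or range.

## Robot

A 7-joint arm with a two-finger parallel gripper is mounted at the origin on a cart in front of the work surface, level with it; the furniture and walls round the work are solid. World frame = base frame: x ahead of the robot, y to its left, z up, the work surface at z = 0. Lengths are in m, angles in rad, forces in N, time in s.
With the tool pointing down it reaches from about 0.35 to 0.9 m from the base axis. Payload 8.1 kg.
Tool frame: the origin (TCP) lies at the centre of the arm's flange, where the gripper is bolted on; the fingertips stand 173 mm ahead of it and the grasp point (between the pads) lies r.grip_depth ahead of it (r.grip_depth is the distance from the TCP to the grasp point, in m); x points along the fingers, y is the direction in which the jaws open and shut, and the axes are right-handed (so a half turn about x gives the same grasp; the last joint's range is limited). The gripper opens to 85 mm and grips with 20 to 120 N. Pads are 22 mm wide; open, the fingers measure 114 mm over their backs; the gripper's body (76 mm by 85 mm) begins 54 mm behind the grasp point. The pads swing forward as they close: fully open they stand 13 mm farther back than shut.
Start: joints at [-1.217, 0.434, 0.025, 1.573, -0.012, 1.134, -0.075], TCP at [0.276, 0.561, 0.405] pointing down, gripper open.
Joint ranges: [-2.62, 2.62], [-0.44, 2.09], [-1.27, 1.32], [0.08, 2.57], [-1.32, 4.46], [0.12, 2], [-2.74, 2.74]. Speed limits (rad/s): [2.22, 2.22, 3.01, 3.01, 3.14, 3.14, 3.14].

## Interface

Orientations are given as a rotation vector (axis times angle).
In Python, from station import monitor, imaging, order, r gives the robot as it stands.
- The arm moves only by the tool move_arm, never from a script. Its argument "increments" is one flat list of numbers, 4 for each row, row after row: the shift along the tool's x, y, z in cm, then the turn about the tool's x in rad. In form: [x, y, z, roll, x, y, z, roll, ...]. A call has 1 to 8 rows; each row is the pose to reach, as a shift and turn from the pose measured when the call began, along the tool's axes at that moment; what a row does not reach only later rows make up. A row lasts 1/8 s, in which the tool goes at most 62.5 mm and 10.7 degrees, less where a joint would pass 70% of its speed; a pose out of reach is approached as far as the arm can. A call with a gripper value outside its range is refused whole. "fingers" is the gripper command: -1 is fully open, 1 is shut, values between are in proportion, set as the call begins (left out, the last holds). The fingers move at their own pace and stop on an object; "grip_force" is the grip in N (left out, the last holds). Time passes only in rows, so rows that repeat a pose let the fingers close. It gives the time, the measured TCP pose, the force and the opening at its end, in the units of the state.
- monitor.get_obs(): the state, without advancing time (a new reading comes with each control period).
- imaging.camera(name): name is "scene" or "side" or "wrist"; returns a dict with "image" (480x640x3 uint8, blue, green, red), "depth" (480x640 float32, m along the optical axis (not along the pixel's ray), 0 where there is no reading), "fx", "fy", "cx", "cy" (pixels), "extrinsics" (4x4, takes a point from world to camera coordinates); the wrist camera has in their place "mount" (4x4, takes a point from camera to tool coordinates, whose origin is the TCP and whose axes are the tool frame's). Camera axes: x right, y up, looking along -z (the intrinsics and any distortion apply to the point x, -y, -z); pixel columns grow to the right and rows downward; lengths in m; the calibration is good to about 2 mm. A picture is of the moment at which its call begins: read the wrist's pose just before it.
- order.finish_job(): hands the job in, once; it reports no verdict.
The state is a dict: "time_s": time; "q": joint angles; "qvel": joint speeds; "joint_efforts": joint torques, N m; "position": TCP position; "orientation": TCP orientation; "contact_force": force on the tool from outside, world axes, zero at the start; "ft_torque": the same for the moment, N m; "grip_width": finger opening in m.
Only numpy, scipy, OpenCV 4.12 (cv2) and the standard library are available. Lean on these libraries where they do the work, as an engineer would, in place of code of your own. Each camera call takes 0.05 s, during which the arm holds its last target.

## Working session

There is one attempt and no reset: what is moved stays moved. The work goes in short steps, Python scripts to look and compute and a tool call to move; the robot and the scene stay as the last step left them, time stands still between calls to the robot, and variables do not carry over. Pictures are saved under pics/ and viewed, and the job is handed in when it is done.

Besides the shell and the picture viewer there is one more tool, called after ">>>" in YAML: its name, and indented under it one key for each argument. move_arm: Moves the arm, as the interface text tells. Its arguments: {"type":"object","properties":{"increments":{"type":"array","items":{"type":"number"}},"fingers":{"type":"number"},"grip_force":{"type":"number"}},"required":["increments"]}

```bash
ls; mkdir -p pics; cat > h.py <<'E'
import numpy as np, cv2
from station import monitor, imaging, order, r
from scipy.spatial.transform import Rotation as R
def snap(name,fn):
    o=monitor.get_obs(); c=imaging.camera(name); cv2.imwrite('pics/'+fn+'.png',c['image'])
    if 'mount' in c:
        T=np.eye(4);T[:3,:3]=R.from_rotvec(o['orientation']).as_matrix();T[:3,3]=o['position']
        c['cw']=T@np.array(c['mount'])
    else: c['cw']=np.linalg.inv(np.array(c['extrinsics']))
    return c
def ray(c,u,v):
    d=np.array([(u-c['cx'])/c['fx'],-(v-c['cy'])/c['fy'],-1.])
    return c['cw'][:3,3],c['cw'][:3,:3]@d
def onz(c,u,v,z):
    o,d=ray(c,u,v); return o+d*(z-o[2])/d[2]
def dep(c,u,v):
    o,d=ray(c,u,v); return o+d*c['depth'][int(round(v)),int(round(u))]
E
python3 - <<'E'
from h import *
import pickle
for n in ('scene','side','wrist'):
    c=snap(n,n+'0'); pickle.dump(c,open(n+'0.pkl','wb'))
    print(n,c['cw'].round(3).tolist(),c['fx'],c['cx'],c['cy'],[k for k in c])
print(monitor.get_obs(), r.grip_depth)
E
```

```text
pics
scene [[0.605, 0.64, -0.473, 0.148], [-0.796, 0.494, -0.349, -0.146], [0.01, 0.588, 0.809, 0.765], [0.0, 0.0, 0.0, 1.0]] 519.8313515653962 314.76790435397027 232.59220745774658 ['image', 'depth', 'fx', 'fy', 'cx', 'cy', 'extrinsics', 'cw']
side [[-0.954, 0.15, -0.259, 0.325], [-0.299, -0.474, 0.828, 0.859], [0.002, 0.867, 0.498, 0.526], [0.0, 0.0, 0.0, 1.0]] 593.1492278804034 322.5736367683363 233.6313051216731 ['image', 'depth', 'fx', 'fy', 'cx', 'cy', 'extrinsics', 'cw']
wrist [[0.442, -0.865, -0.239, 0.214], [0.897, 0.426, 0.119, 0.59], [-0.001, -0.267, 0.964, 0.372], [0.0, 0.0, 0.0, 1.0]] 399.0305131894229 313.0733515011718 243.03708344549835 ['image', 'depth', 'fx', 'fy', 'cx', 'cy', 'mount', 'cw']
{'time_s': 0.15, 'q': array([-1.21661478,  0.43508628,  0.02498347,  1.57384674, -0.01162288,
        1.13404073, -0.07509661]), 'qvel': array([ 0.00191958, -0.00065465,  0.00115964, -0.00245872, -0.00158042,
       -0.00025631, -0.00015935]), 'joint_efforts': array([ 2.65635717e-03, -6.70877981e+01,  1.02649860e+00, -3.16447735e+01,
        1.57597486e-02,  8.90999450e-03,  1.39352875e-05]), 'position': array([0.27561516, 0.56076219, 0.40410772]), 'orientation': array([ 0.35729728,  1.54113064, -0.35923045]), 'contact_force': array([-0.1327582 ,  0.69626987,  0.67700004]), 'ft_torque': array([0.02241656, 0.01007063, 0.00825594]), 'grip_width': 0.0852304698879465} 0.1547
```

View pics/scene0.png

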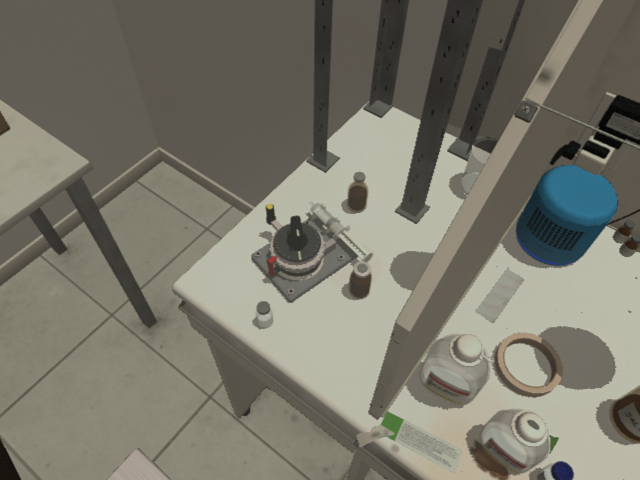

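View pics/side0.png

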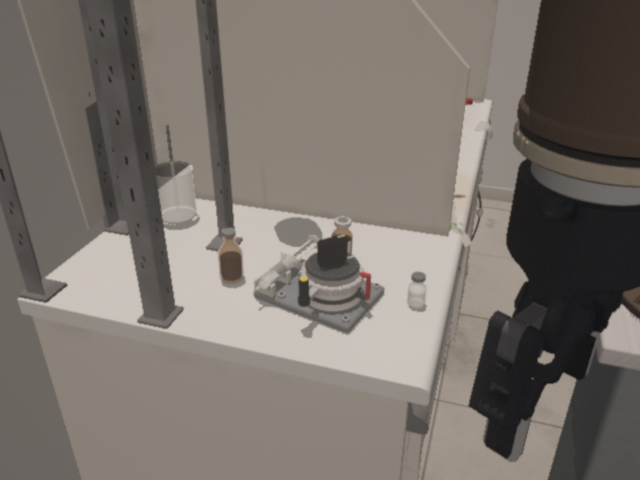

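View pics/wrist0.png

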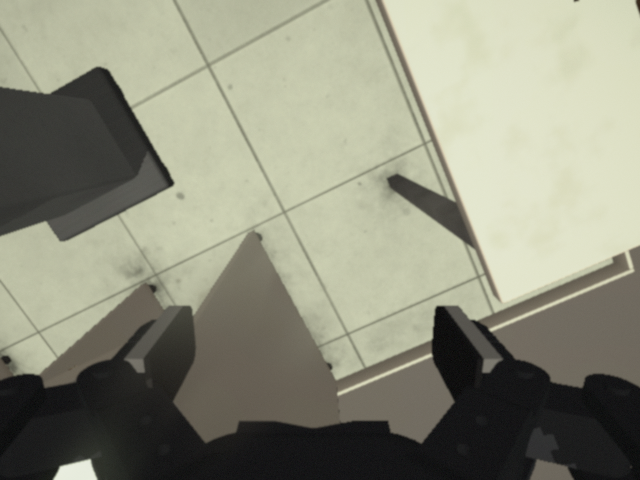

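The scene view shows the dispenser at about (297,245) with the lever post and yellow dot at (270,208) and the red index at (271,262). The vials and bottle are at (264,314), (360,280) and (358,192). I'll zoom in next.

```bash
python3 - <<'E'
from h import *
import pickle
s=pickle.load(open('scene0.pkl','rb'));d=pickle.load(open('side0.pkl','rb'))
cv2.imwrite('pics/sc.png',cv2.resize(s['image'][165:335,230:390],None,fx=4.5,fy=3.5*4.5/4.5 if 0 else 3.5,interpolation=cv2.INTER_CUBIC))
cv2.imwrite('pics/sd.png',cv2.resize(d['image'][205:335,210:440],None,fx=3.4,fy=3.4,interpolation=cv2.INTER_CUBIC))
for n,c in (('scene',s),('side',d)):
    h=cv2.cvtColor(c['image'],cv2.COLOR_BGR2HSV)
    y=cv2.inRange(h,(20,140,120),(35,255,255)); rd=cv2.inRange(h,(0,150,80),(8,255,255))|cv2.inRange(h,(172,150,80),(180,255,255))
    for nm,m,z in (('y',y,.082),('r',rd,.064)):
        k,l,st,ce=cv2.connectedComponentsWithStats(m)
        for i in range(1,k):
            if st[i,4]>5:
                u,v=ce[i]; print(n,nm,st[i],ce[i].round(1),onz(c,u,v,z).round(4),dep(c,u,v).round(4))
E
```

```text
scene y [267 205   6   4  20] [269.5 206.5] [0.5441 0.2414 0.082 ] [0.5435 0.2408 0.083 ]
scene r [268 257   8   6  31] [271.8 259.3] [0.4737 0.1785 0.064 ] [0.4735 0.1784 0.0643]
side y [300 278   7   3  18] [303.2 279.1] [0.5441 0.2434 0.082 ] [0.544  0.2436 0.0822]
side r [467  99   4   5  15] [468.1 100.7] [ 0.4139 -0.6788  0.064 ] [ 0.4242 -0.8555  0.0109]
side r [362 273   7   5  19] [364.9 274.8] [0.4741 0.1825 0.064 ] [0.4745 0.1807 0.0628]
```

View pics/sc.png

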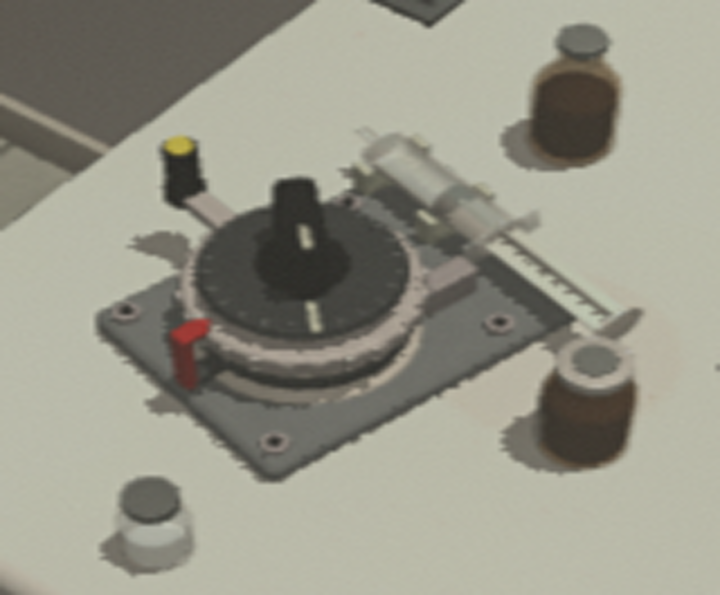

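View pics/sd.png

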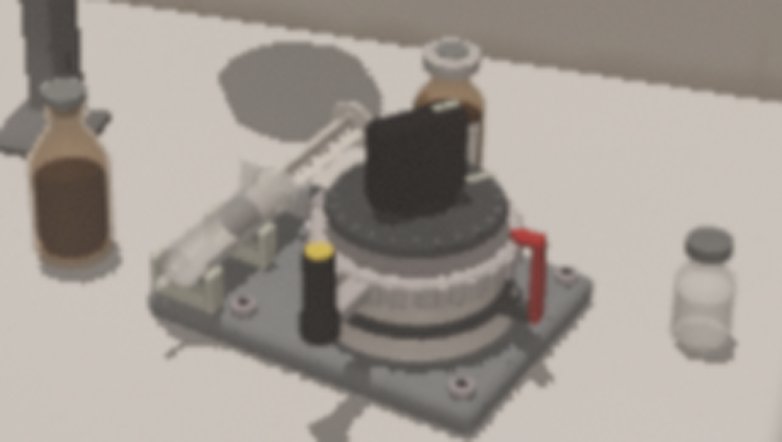

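```bash
python3 - <<'E'
from h import *
import pickle
from scipy.optimize import least_squares
P=[]
for n in('scene','side'):
    c=pickle.load(open(n+'0.pkl','rb')); D=c['depth']
    v,u=np.mgrid[0:480,0:640]
    d=np.stack([(u-c['cx'])/c['fx'],-(v-c['cy'])/c['fy'],-np.ones_like(u,float)],-1)*D[...,None]
    W=d@c['cw'][:3,:3].T+c['cw'][:3,3]
    near=(np.hypot(W[...,0]-.53,W[...,1]-.17)<.2)&(D>0)
    g=c['image'].max(-1)
    m=near&(abs(W[...,2]-.067)<.003)&(np.hypot(W[...,0]-.53,W[...,1]-.17)<.06)
    q=W[m]; print(n,m.sum(),q.mean(0).round(4),(q.min(0)+q.max(0))[:2]/2, np.ptp(q,axis=0))
    (cx,cy),rad=cv2.minEnclosingCircle(q[:,:2].astype(np.float32)); print('  circ',cx,cy,rad)
    # white line pixels
    w=m&(g>120); print('  white',np.c_[u[w],v[w],W[w].round(3)][:40].tolist())
    # grip top
    t=near&(W[...,2]>.102)&(W[...,2]<.112)&(np.hypot(W[...,0]-.53,W[...,1]-.17)<.06)
    q=W[t]; print('  grip',q.mean(0).round(4),np.ptp(q,axis=0).round(4)); 
    if len(q)>5:
        e=np.linalg.svd(q[:,:2]-q[:,:2].mean(0),full_matrices=False); print('   ax',np.degrees(np.arctan2(e[2][0,1],e[2][0,0])))
    W0=W[near]
    np.savez(n+'pts.npz',W=W,near=near)
    for nm,(a,b) in dict(clear=(264,314),amb=(360,280),bot=(358,192)).items():
        if n=='scene':
            print(nm,W[b-6:b+20:6,a].round(3).tolist())
E
```

```text
scene 1070 [0.5204 0.1657 0.0668] [0.51758829 0.1681582 ] [0.09288031 0.07820282 0.00597769]
  circ 0.517365038394928 0.17143025994300842 0.046783801168203354
  white [[288.0, 223.0, 0.544, 0.202, 0.068], [289.0, 223.0, 0.546, 0.201, 0.066], [287.0, 224.0, 0.542, 0.203, 0.067], [284.0, 225.0, 0.537, 0.205, 0.068], [281.0, 227.0, 0.531, 0.207, 0.066], [276.0, 232.0, 0.518, 0.207, 0.066], [298.0, 251.0, 0.51, 0.153, 0.069], [299.0, 251.0, 0.511, 0.153, 0.067], [298.0, 252.0, 0.51, 0.153, 0.066], [299.0, 252.0, 0.51, 0.151, 0.067], [298.0, 253.0, 0.506, 0.151, 0.069], [299.0, 253.0, 0.508, 0.15, 0.067], [299.0, 254.0, 0.507, 0.149, 0.066], [300.0, 254.0, 0.509, 0.148, 0.065], [299.0, 255.0, 0.505, 0.148, 0.068], [272.0, 256.0, 0.478, 0.182, 0.065], [275.0, 256.0, 0.481, 0.178, 0.065], [299.0, 256.0, 0.503, 0.146, 0.069], [300.0, 256.0, 0.505, 0.146, 0.066], [271.0, 257.0, 0.476, 0.182, 0.065], [272.0, 257.0, 0.477, 0.181, 0.065], [273.0, 257.0, 0.478, 0.179, 0.065], [299.0, 257.0, 0.503, 0.146, 0.066], [300.0, 257.0, 0.503, 0.144, 0.067], [272.0, 258.0, 0.475, 0.18, 0.065], [273.0, 258.
[... 1947 characters left out ...]
[309.0, 257.0, 0.562, 0.166, 0.067], [347.0, 257.0, 0.509, 0.15, 0.067], [348.0, 257.0, 0.508, 0.15, 0.068], [349.0, 257.0, 0.506, 0.149, 0.067], [350.0, 257.0, 0.505, 0.147, 0.066], [351.0, 257.0, 0.504, 0.146, 0.066], [352.0, 257.0, 0.503, 0.145, 0.065], [353.0, 257.0, 0.501, 0.146, 0.066], [354.0, 257.0, 0.5, 0.145, 0.066], [355.0, 257.0, 0.499, 0.144, 0.066], [307.0, 258.0, 0.563, 0.171, 0.068], [308.0, 258.0, 0.563, 0.169, 0.067], [348.0, 258.0, 0.508, 0.15, 0.066], [349.0, 258.0, 0.506, 0.151, 0.067], [355.0, 258.0, 0.498, 0.145, 0.065], [356.0, 258.0, 0.497, 0.145, 0.065], [307.0, 259.0, 0.563, 0.172, 0.067]]
  grip [0.5256 0.1723 0.1056] [0.0382 0.038  0.0068]
   ax 43.53674727222828
```

```bash
python3 - <<'E'
from h import *
o=monitor.get_obs(); M=R.from_rotvec(o['orientation']).as_matrix(); print(M.round(3))
for n in('scene','side'):
    W=np.load(n+'pts.npz')['W']
    m=(W[...,2]>.12)&(W[...,2]<.9)&(W[...,0]>.2)&(W[...,0]<.95)&(abs(W[...,1]-.2)<.5)
    k=np.round(W[m]/.05)*.05
    a,c=np.unique(k[:,:2].round(2),axis=0,return_counts=True)
    for x,cc in zip(a,c):
        if cc>15:
            s=W[m][(k[:,:2].round(2)==x).all(1)][:,2]; print(n,x,cc,s.min().round(2),s.max().round(2))
E
```

```text
[[-0.     0.441  0.897]
 [-0.001  0.897 -0.441]
 [-1.    -0.001  0.   ]]
scene [ 0.4 -0.1] 2425 0.12 0.34
scene [ 0.4  -0.05] 274 0.12 0.34
scene [ 0.45 -0.25] 469 0.12 0.13
scene [ 0.45 -0.15] 417 0.12 0.15
scene [ 0.45 -0.1 ] 2195 0.12 0.39
scene [ 0.45 -0.05] 192 0.34 0.39
scene [ 0.5  -0.15] 670 0.12 0.16
scene [ 0.5 -0.1] 2637 0.12 0.44
scene [ 0.5  -0.05] 200 0.39 0.44
scene [ 0.55 -0.15] 171 0.47 0.47
scene [ 0.55 -0.1 ] 3203 0.12 0.5
scene [ 0.55 -0.05] 213 0.44 0.49
scene [ 0.6 -0.1] 2903 0.12 0.54
scene [ 0.6  -0.05] 207 0.49 0.53
scene [ 0.65 -0.1 ] 1476 0.12 0.53
scene [ 0.7 -0.1] 1166 0.12 0.51
scene [ 0.75 -0.1 ] 900 0.12 0.48
scene [0.75 0.05] 3506 0.12 0.43
scene [0.75 0.1 ] 1638 0.12 0.42
scene [0.75 0.25] 814 0.12 0.36
scene [0.75 0.3 ] 1142 0.12 0.35
scene [ 0.8 -0.2] 641 0.12 0.14
scene [ 0.8  -0.15] 935 0.12 0.14
scene [ 0.8 -0.1] 999 0.12 0.46
scene [ 0.85 -0.2 ] 824 0.12 0.28
scene [ 0.85 -0.15] 2837 0.13 0.28
scene [ 0.85 -0.1 ] 1213 0.12 0.44
scene [ 0.9 -0.2] 102 0.13 0.18
scene [ 0.9  -0.15] 594 0.13 0.28
scene [ 0.9 -0.1] 482 0.12 0.42
scene [ 0.95 -0.25] 
[... 615 characters left out ...]
] 4102 0.12 0.39
side [ 0.6 -0.1] 729 0.12 0.38
side [ 0.6  -0.05] 3913 0.12 0.38
side [ 0.65 -0.1 ] 717 0.12 0.38
side [ 0.65 -0.05] 3680 0.12 0.38
side [ 0.7 -0.1] 723 0.12 0.38
side [ 0.7  -0.05] 3500 0.12 0.38
side [ 0.75 -0.1 ] 704 0.12 0.38
side [ 0.75 -0.05] 3287 0.12 0.38
side [0.75 0.05] 2521 0.12 0.4
side [0.75 0.1 ] 958 0.12 0.4
side [0.75 0.25] 1564 0.12 0.43
side [0.75 0.3 ] 8333 0.12 0.43
side [ 0.8 -0.1] 378 0.12 0.38
side [ 0.8  -0.05] 1598 0.12 0.38
side [ 0.85 -0.1 ] 487 0.12 0.37
side [ 0.85 -0.05] 2130 0.12 0.37
side [ 0.9 -0.1] 667 0.12 0.37
side [ 0.9  -0.05] 2837 0.12 0.37
side [ 0.95 -0.1 ] 321 0.12 0.37
side [ 0.95 -0.05] 1337 0.12 0.37
side [0.95 0.3 ] 672 0.12 0.26
```

>>> move_arm:
  increments: [0,-2.1,4.8,0.17,0,-4.2,9.5,0.34,0,-6.3,14.3,0.51,0,-8.4,19.1,0.68,0,-10.5,23.8,0.85,0,-12.5,28.6,1.02,0,-14.6,33.4,1.2,0,-16.7,38.1,1.375]
  fingers: 0.3
  grip_force: 60

```text
time_s: 1.15
position: [0.5447, 0.2414, 0.4043]
orientation: [1.402, 1.07, -1.404]
contact_force: [0.2, 0.3, -0.2]
grip_width: 0.0296
```

```bash
cat >> h.py <<'E'
def st():
    o=monitor.get_obs(); M=R.from_rotvec(o['orientation']).as_matrix()
    print('t',round(o['time_s'],2),'p',np.round(o['position'],4),'tilt',M[:2,0].round(3),'jaw',round(np.degrees(np.arctan2(M[1,1],M[0,1])),2),'F',np.round(o['contact_force'],2),'w',round(o['grip_width'],4),'q7',round(o['q'][6],2))
    return o,M
def to(x,y,yaw=None):
    o,M=st(); d=np.array([x,y,o['position'][2]])-o['position']; print('tool cm',(M.T@d*100).round(2))
    if yaw is not None: print('roll',round(-np.radians((yaw-np.degrees(np.arctan2(M[1,1],M[0,1]))+180)%360-180),3) if 0 else round(-(np.radians(yaw)-np.arctan2(M[1,1],M[0,1])),3))
E
python3 - <<'E'
from h import *
to(.5441,.2424,-15)
c=snap('wrist','w1')
E
```

```text
t 1.15 p [0.5447 0.2414 0.4043] tilt [-0.001 -0.001] jaw -15.28 F [ 0.23  0.26 -0.17] w 0.0296 q7 -0.59
tool cm [-0.   -0.08 -0.08]
roll -0.005
```

View pics/w1.png

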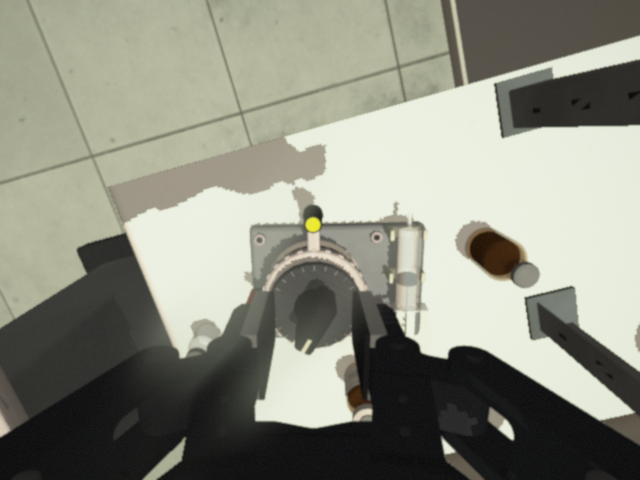

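The wrist view shows the post dot at (313,225), the dial at about (315,298) with its line end at (306,347), and the foot plate square to the image.

```bash
python3 - <<'E'
from h import *
c=snap('wrist','w1b'); print(onz(c,313,225,.082))
h=cv2.cvtColor(c['image'],cv2.COLOR_BGR2HSV)
for m in (cv2.inRange(h,(20,140,120),(35,255,255)),):
    k,l,s,ce=cv2.connectedComponentsWithStats(m)
    for i in range(1,k):
        if s[i,4]>20: print(s[i],ce[i],onz(c,*ce[i],.082),dep(c,*ce[i]))
cv2.imwrite('pics/w1c.png',cv2.resize(c['image'][190:370,220:440],None,fx=3.3,fy=3.3))
E
```

```text
[0.54875167 0.23381796 0.082     ]
[296 210  15  13 158] [303.26582278 216.05063291] [0.54373426 0.24238356 0.082     ] [0.54363175 0.24213223 0.0807108 ]
```

View pics/w1c.png

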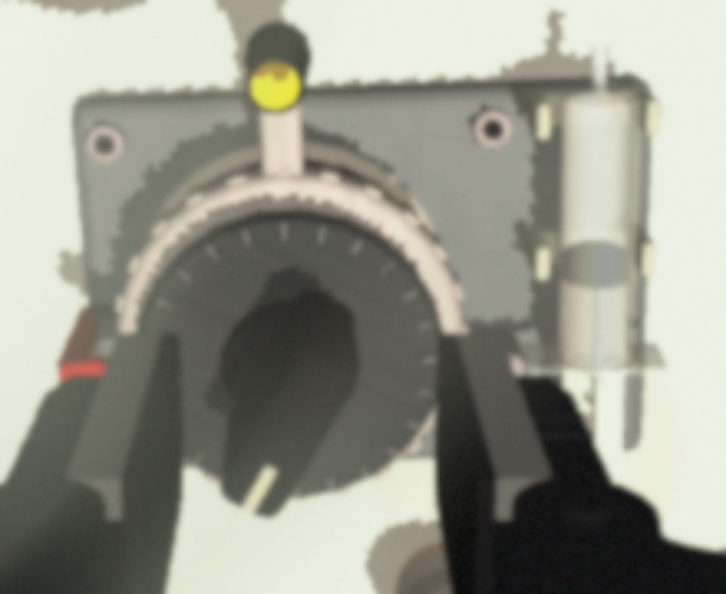

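```bash
python3 - <<'E'
from h import *
to(.5438,.2424,-15)
E
```

```text
t 1.25 p [0.5471 0.2367 0.4046] tilt [ 0.002 -0.004] jaw -15.72 F [-0.78 -0.64 -0.27] w 0.0298 q7 -0.59
tool cm [-0.   -0.47 -0.46]
roll -0.013
```

>>> move_arm:
  increments: [2,-0.4,-0.4,-0.01,6,-0.5,-0.5,-0.012,10,-0.5,-0.5,-0.012,13,-0.5,-0.5,-0.012,13,-0.5,-0.5,-0.012,13,-0.5,-0.5,-0.012]

```text
time_s: 2.0
position: [0.5442, 0.2426, 0.2756]
orientation: [1.398, 1.069, -1.398]
contact_force: [-0.6, 0.1, 0.8]
grip_width: 0.0299
```

```bash
python3 - <<'E'
from h import *
to(.5438,.2424,-15)
c=snap('wrist','w2')
E
```

```text
t 2.0 p [0.5442 0.2426 0.2756] tilt [ 0.003 -0.004] jaw -15.01 F [-0.65  0.08  0.82] w 0.0299 q7 -0.53
tool cm [-0.   -0.04  0.03]
roll -0.0
```

View pics/w2.png

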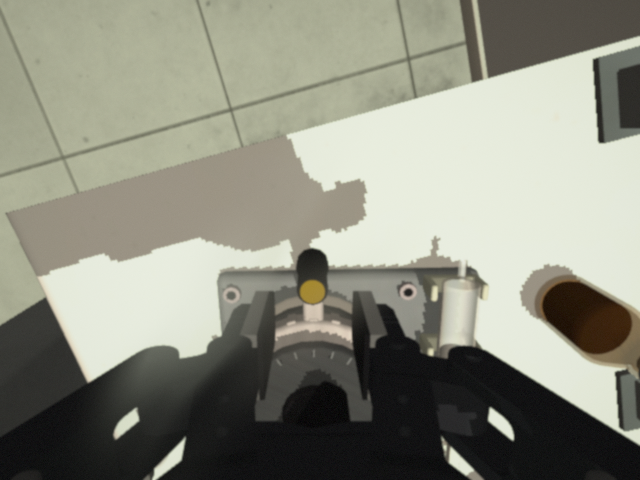

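The post (313,290) sits midway between the pads (260/370), so I'll descend.

>>> move_arm:
  increments: [1.5,0,0,0,3,0,0,0,4.2,0,0,0,4.2,0,0,0,4.2,0,0,0]

```text
time_s: 2.68
position: [0.5447, 0.2424, 0.234]
orientation: [1.399, 1.068, -1.398]
contact_force: [-0.8, 0.3, -0.3]
grip_width: 0.0301
```

```bash
cat >> h.py <<'E'
AX=np.array([.5242,.1700]); RP=.075
def arc(degs,lag=0.,dz=0.):
    # rows: jaw centre shifted to post at angle deg, plus lag (m) tangential ccw positive
    o,M=st()
    for a in degs:
        t=np.radians(a); p=AX+RP*np.array([np.cos(t),np.sin(t)])+lag*np.array([-np.sin(t),np.cos(t)])
        d=np.r_[p-o['position'][:2],dz]; roll=-(np.radians(a-90)-np.arctan2(M[1,1],M[0,1]))
        print(a,(M.T@d*100).round(2),round(roll,3))
def ft():
    o=monitor.get_obs(); return o
E
python3 - <<'E'
from h import *
arc([75,78,82,86,90,94,98,102,106,108],.008)
c=snap('side','s3');cv2.imwrite('pics/s3c.png',cv2.resize(c['image'][180:335,210:440],None,fx=3.4,fy=3.4))
E
```

```text
t 2.67 p [0.5447 0.2424 0.234 ] tilt [ 0.004 -0.003] jaw -15.03 F [-0.78  0.32 -0.29] w 0.0301 q7 -0.51
75 [-0.   -0.91  0.02] -0.0
78 [-0.01 -1.3   0.08] -0.053
82 [-0.01 -1.81  0.18] -0.123
86 [-0.01 -2.32  0.32] -0.192
90 [-0.01 -2.82  0.49] -0.262
94 [-0.01 -3.3   0.69] -0.332
98 [-0.01 -3.77  0.93] -0.402
102 [-0.02 -4.22  1.21] -0.472
106 [-0.02 -4.65  1.51] -0.542
108 [-0.02 -4.86  1.67] -0.576
```

View pics/s3c.png

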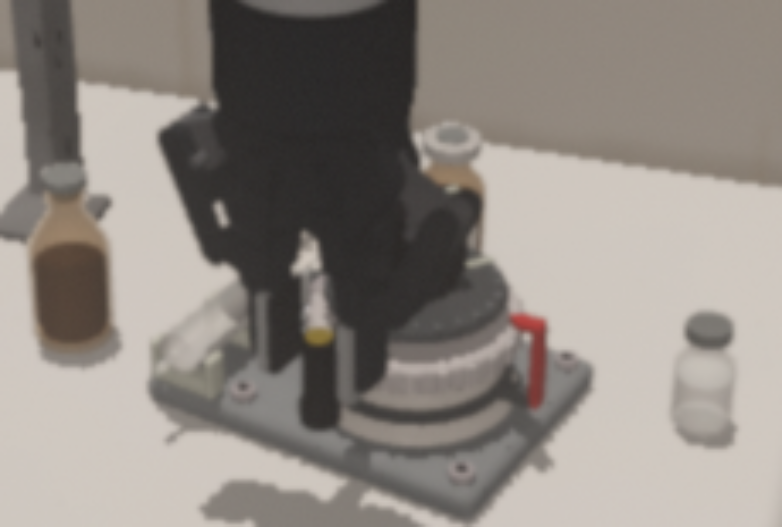

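The fork straddles the post. Next I swing it anticlockwise.

>>> move_arm:
  increments: [0,-0.9,0,0,0,-1.3,0.1,-0.05,0,-1.8,0.2,-0.12,0,-2.3,0.3,-0.19,0,-2.8,0.5,-0.26,0,-3.3,0.7,-0.33,0,-3.8,0.95,-0.4,0,-4.2,1.2,-0.47]

```text
time_s: 3.72
position: [0.5009, 0.242, 0.2346]
orientation: [1.051, 1.296, -1.049]
contact_force: [1.8, -1.0, 1.3]
grip_width: 0.0299
```

```bash
python3 - <<'E'
from h import *
arc([102,104,106,108],.008)
c=snap('side','s4');cv2.imwrite('pics/s4c.png',cv2.resize(c['image'][180:335,210:440],None,fx=3.4,fy=3.4))
E
```

```text
t 3.73 p [0.5009 0.242  0.2346] tilt [ 0.005 -0.003] jaw 12.18 F [ 1.78 -1.03  1.32] w 0.0299 q7 -0.17
102 [ 0.   -0.02  0.03] 0.003
104 [-0.   -0.28  0.06] -0.032
106 [-0.   -0.54  0.1 ] -0.067
108 [-0.   -0.8   0.15] -0.102
```

View pics/s4c.png

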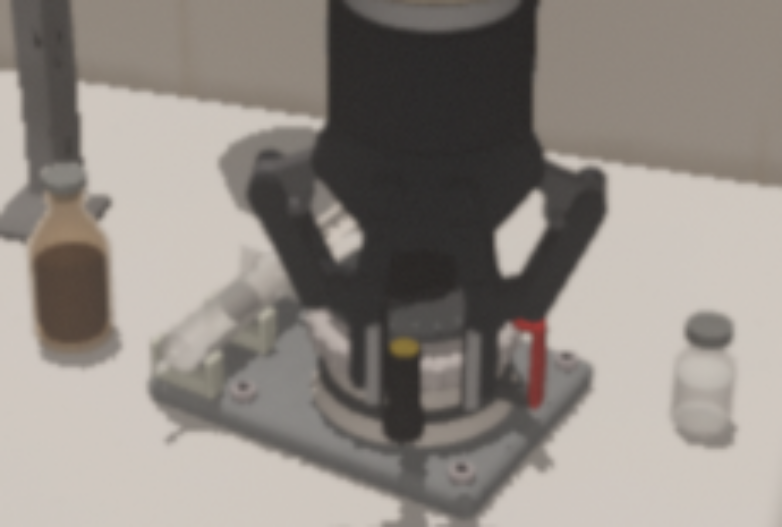

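>>> move_arm:
  increments: [0,-0.3,0.06,-0.03,0,-0.55,0.1,-0.07,0,-0.6,0.1,-0.07,0,0.2,0.1,-0.07,0,0.25,0.1,-0.07,-2,0.25,0.1,-0.07,-5,0.25,0.1,-0.07,-8,0.25,0.1,-0.07]

```text
time_s: 4.78
position: [0.5025, 0.2414, 0.315]
orientation: [0.995, 1.326, -0.996]
contact_force: [-0.4, 0.2, -1.0]
grip_width: 0.0299
```

```bash
python3 - <<'E'
from h import *
c=snap('side','s5');cv2.imwrite('pics/s5c.png',cv2.resize(c['image'][150:335,210:440],None,fx=3.2,fy=3.2))
h=cv2.cvtColor(c['image'],cv2.COLOR_BGR2HSV)
m=cv2.inRange(h,(20,140,90),(35,255,255)); m[:230]=0
k,l,s,ce=cv2.connectedComponentsWithStats(m)
for i in range(1,k):
    if s[i,4]>5: p=onz(c,*ce[i],.084); print(p, np.degrees(np.arctan2(*(p[:2]-AX)[::-1])),np.hypot(*(p[:2]-AX)))
to(*AX,-45)
E
```

```text
[0.50298032 0.23986443 0.084     ] 106.89492793295116 0.07301584451205125
t 4.83 p [0.5036 0.2418 0.3189] tilt [ 0.008 -0.001] jaw 16.34 F [1.37 0.12 3.89] w 0.03 q7 -0.14
tool cm [ 0.02 -0.04  7.47]
roll 1.071
```

View pics/s5c.png

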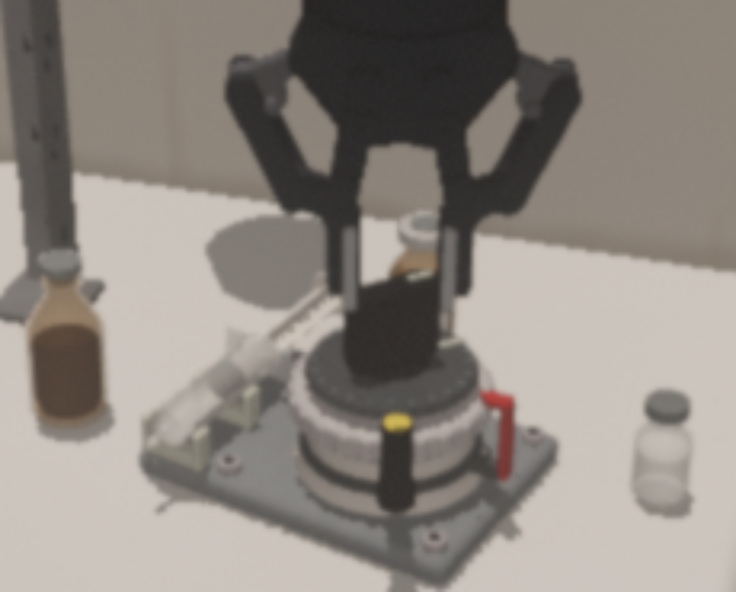

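The lever is at about 107°, so it has swung 32°. I'll go over the dial.

>>> move_arm:
  increments: [0,0,1.5,0.15,0,0,3,0.3,0,0,4.5,0.45,0,0,6,0.6,0,0,7.5,0.75,0,0,7.5,0.9,0,0,7.5,1.05,0,0,7.5,1.05]
  fingers: -0.1

```text
time_s: 5.82
position: [0.5246, 0.17, 0.3187]
orientation: [1.751, 0.741, -1.739]
contact_force: [-0.6, -0.1, 0.1]
grip_width: 0.047
```

```bash
python3 - <<'E'
from h import *
to(.5245,.170,-45)
c=snap('wrist','w6')
c=snap('scene','c6');cv2.imwrite('pics/c6c.png',cv2.resize(c['image'][150:320,220:400],None,fx=4,fy=3.5))
E
```

```text
t 5.83 p [0.5246 0.17   0.3187] tilt [ 0.007 -0.001] jaw -43.77 F [-0.63 -0.08  0.14] w 0.047 q7 -0.9
tool cm [-0.   -0.01  0.01]
roll 0.021
```

View pics/w6.png

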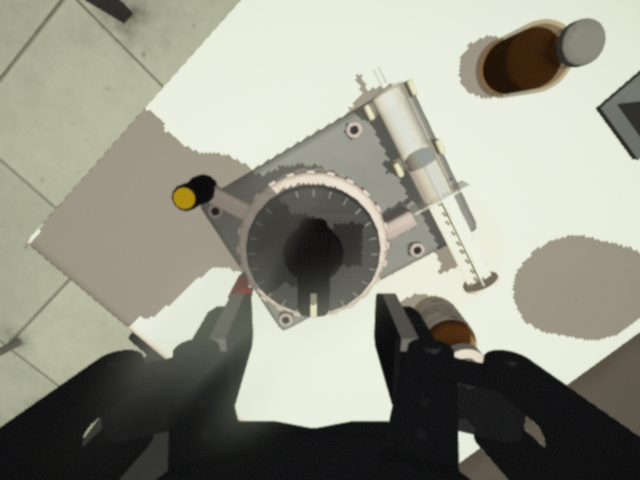

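View pics/c6c.png

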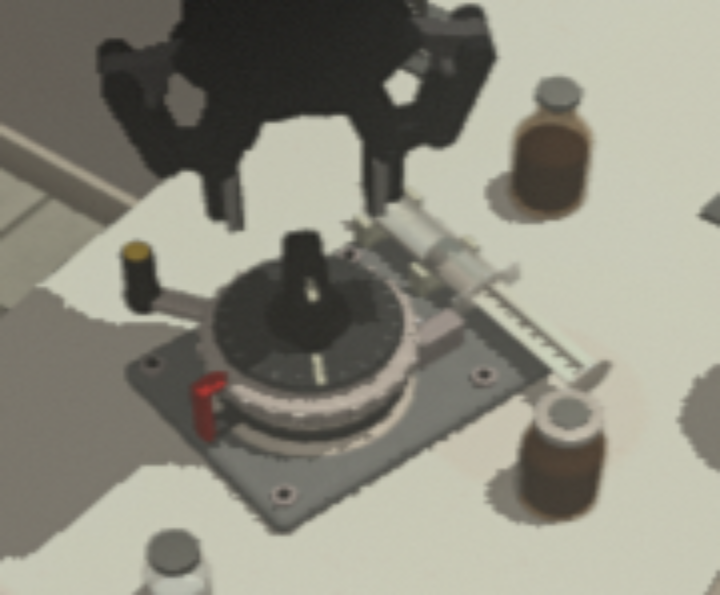

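The white line is vertical in the wrist view at (313,305), so the bar is aligned with the jaws and I can descend.

>>> move_arm:
  increments: [2,0,0,0,4,0,0,0,6,0,0,0,6.8,0,0,0,6.8,0,0,0,6.8,0,0,0]

```text
time_s: 6.68
position: [0.5255, 0.1699, 0.2515]
orientation: [1.75, 0.743, -1.735]
contact_force: [-0.8, 0.3, 0.8]
grip_width: 0.0469
```

```bash
python3 - <<'E'
from h import *
to(.5245,.170,-44)
c=snap('wrist','w7')
E
```

```text
t 6.67 p [0.5255 0.1699 0.2515] tilt [ 0.009 -0.001] jaw -43.59 F [-0.84  0.34  0.78] w 0.0469 q7 -0.84
tool cm [-0.   -0.08  0.06]
roll 0.007
```

View pics/w7.png

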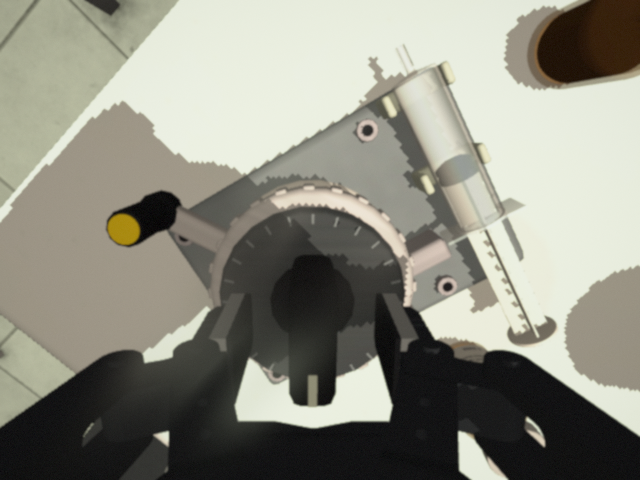

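>>> move_arm:
  increments: [0,-0.05,0.05,0,0,-0.05,0.05,0,0,-0.05,0.05,0,0,-0.05,0.05,0,0,-0.05,0.05,0]
  fingers: 1
  grip_force: 30

```text
time_s: 7.35
position: [0.5251, 0.1698, 0.2522]
orientation: [1.751, 0.743, -1.734]
contact_force: [-1.2, -1.2, 5.5]
grip_width: 0.0153
```

>>> move_arm:
  increments: [0,0,0,0.1,0.05,0,0,0.24,0.1,0,0,0.38,0.1,0,0,0.52,0.15,0,0,0.66,0.15,0,0,0.8,0.2,0,0,0.94,0.2,0,0,1.0]

```text
time_s: 8.35
position: [0.525, 0.1699, 0.2498]
orientation: [-2.13, 0.205, 2.11]
contact_force: [2.6, -0.2, -6.2]
grip_width: 0.0156
```

>>> move_arm:
  increments: [0,0,0,0,0,0,0,0]

```text
time_s: 8.6
position: [0.525, 0.1699, 0.2498]
orientation: [-2.131, 0.204, 2.111]
contact_force: [2.0, -0.1, -1.2]
grip_width: 0.0154
```

```bash
python3 - <<'E'
from h import *
st()
c=snap('wrist','w8')
c=snap('scene','c8');cv2.imwrite('pics/c8c.png',cv2.resize(c['image'][150:320,220:400],None,fx=4,fy=3.5))
E
```

```text
t 8.6 p [0.525  0.1699 0.2498] tilt [ 0.01  -0.001] jaw -100.97 F [ 2.01 -0.09 -1.22] w 0.0154 q7 -1.62
```

View pics/w8.png

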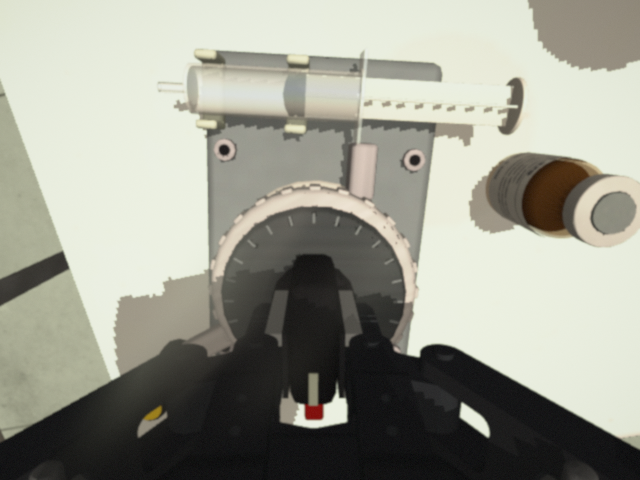

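View pics/c8c.png

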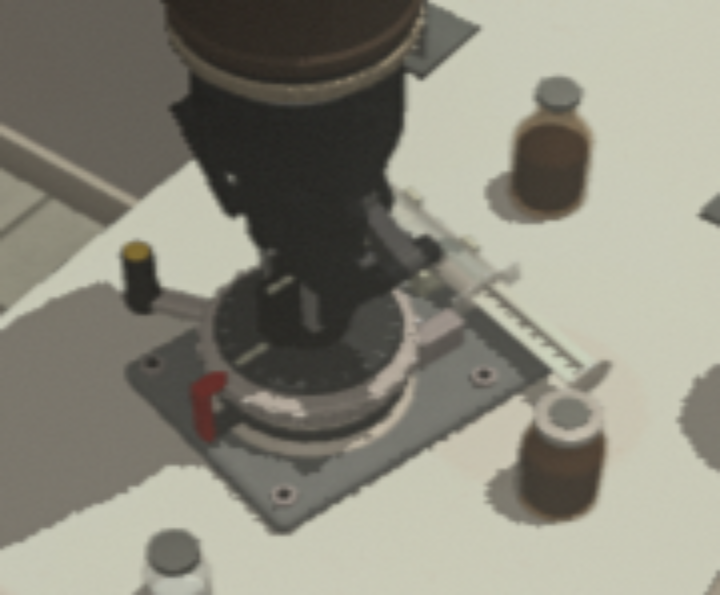

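The line end at (313,385) and the red tip at (314,411) are in line. I'll release and rise to check with a clear view.

>>> move_arm:
  increments: [0,0,0,0,0,0,0,0,0,0,0,0,-3,0,0,0,-7,0,0,0,-7,0,0,0,-7,0,0,0]
  fingers: -0.1

```text
time_s: 9.57
position: [0.5241, 0.1701, 0.3195]
orientation: [-2.13, 0.203, 2.111]
contact_force: [0.5, -0.2, -0.5]
grip_width: 0.047
```

```bash
python3 - <<'E'
from h import *
st()
c=snap('wrist','w9')
cv2.imwrite('pics/w9c.png',cv2.resize(c['image'][170:370,200:430],None,fx=3.4,fy=3))
h=cv2.cvtColor(c['image'],cv2.COLOR_BGR2HSV)
rd=cv2.inRange(h,(0,150,60),(8,255,255))|cv2.inRange(h,(172,150,60),(180,255,255))
k,l,s,ce=cv2.connectedComponentsWithStats(rd)
for i in range(1,k):
    if s[i,4]>8: print('red',s[i],ce[i],onz(c,*ce[i],.064))
sc=snap('scene','c9');cv2.imwrite('pics/c9c.png',cv2.resize(sc['image'][190:300,230:360],None,fx=6,fy=5,interpolation=cv2.INTER_CUBIC))
arc([106])
E
```

```text
t 9.57 p [0.5241 0.1701 0.3195] tilt [ 0.009 -0.   ] jaw -100.97 F [ 0.48 -0.15 -0.52] w 0.047 q7 -1.7
t 9.68 p [0.5239 0.17   0.3189] tilt [ 0.008 -0.001] jaw -100.98 F [-0.22  0.37 -0.33] w 0.0471 q7 -1.7
106 [-0.03 -6.69  3.38] -2.042
```

View pics/w9c.png

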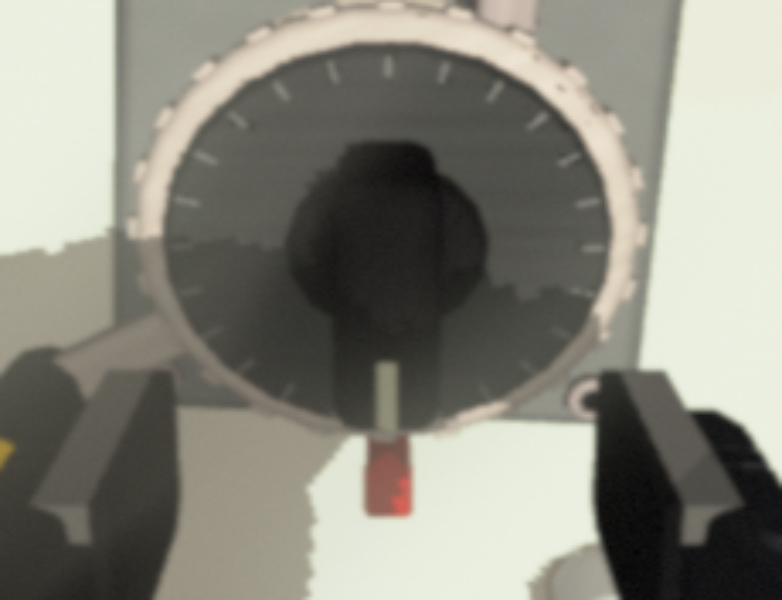

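View pics/c9c.png

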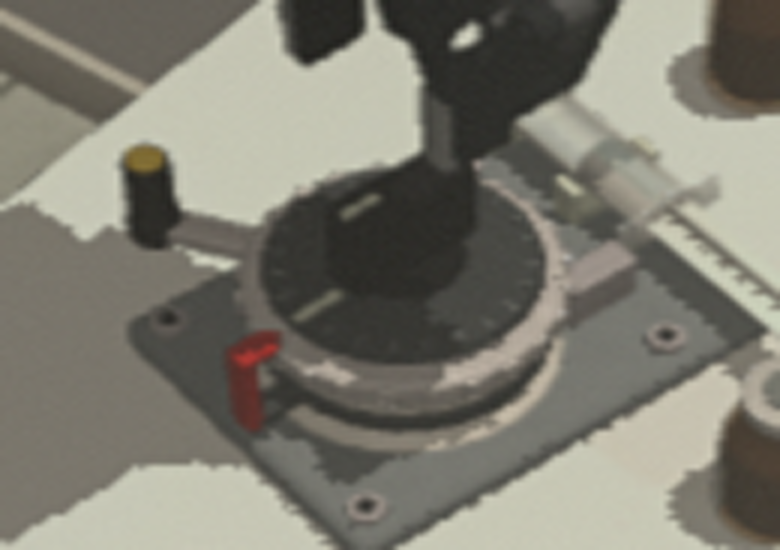

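Alignment is good: the line and red index are both at x≈387 in the crop. Now back to the lever.

>>> move_arm:
  increments: [-1,0,0,-0.17,-2,0,0,-0.34,-2,0,0,-0.51,-2,-1,0.5,-0.68,-2,-2,1,-0.85,-2,-3,1.5,-1.02,-2,-4,2,-1.19,-2,-5,2.5,-1.36]
  fingers: 0.3

```text
time_s: 10.68
position: [0.5083, 0.2241, 0.3377]
orientation: [1.498, 0.989, -1.49]
contact_force: [0.3, -0.1, 0.2]
grip_width: 0.0298
```

```bash
python3 - <<'E'
from h import *
arc([106.5])
E
```

```text
t 10.68 p [0.5083 0.2241 0.3377] tilt [ 0.006 -0.002] jaw -22.75 F [ 0.28 -0.07  0.18] w 0.0298 q7 -0.68
106.5 [-0.01 -1.19 -1.43] -0.685
```

>>> move_arm:
  increments: [0,-0.3,-0.4,-0.17,0,-0.6,-0.8,-0.34,0,-0.9,-1.2,-0.51,0,-1.2,-1.45,-0.685,2,-1.2,-1.45,-0.685,4,-1.2,-1.45,-0.685,5,-1.2,-1.45,-0.685,5,-1.2,-1.45,-0.685]

```text
time_s: 11.68
position: [0.5029, 0.2418, 0.2866]
orientation: [0.994, 1.326, -0.994]
contact_force: [-0.2, 0.0, 0.8]
grip_width: 0.0298
```

```bash
python3 - <<'E'
from h import *
arc([106.5])
c=snap('wrist','w10')
h=cv2.cvtColor(c['image'],cv2.COLOR_BGR2HSV)
k,l,s,ce=cv2.connectedComponentsWithStats(cv2.inRange(h,(20,120,60),(35,255,255)))
for i in range(1,k):
    if s[i,4]>20: p=onz(c,*ce[i],.084);print(ce[i],p, np.degrees(np.arctan2(*(p[:2]-AX)[::-1])),np.hypot(*(p[:2]-AX)))
E
```

```text
t 11.68 p [0.5029 0.2418 0.2866] tilt [ 0.005 -0.003] jaw 16.49 F [-0.18  0.    0.85] w 0.0298 q7 -0.1
106.5 [-0.    0.   -0.01] -0.0
[311.01284797 284.75374732] [0.50176516 0.24134966 0.084     ] 107.45498322118408 0.07479368757224689
```

View pics/w10.png

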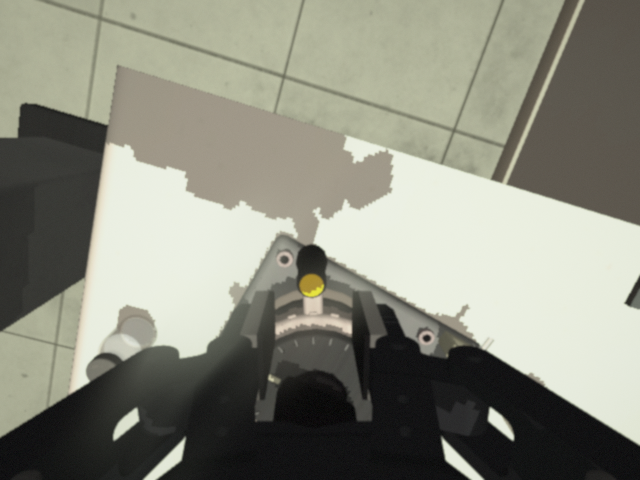

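>>> move_arm:
  increments: [2,0,0,0,4,0,0,0,5,0,0,0,5.1,0,0,0,5.1,0,0,0]

```text
time_s: 12.35
position: [0.5038, 0.2419, 0.237]
orientation: [0.995, 1.325, -0.992]
contact_force: [-0.8, -0.1, -0.1]
grip_width: 0.0299
```

```bash
python3 - <<'E'
from h import *
arc([106.5,103,99,95,91,87,83,79,75],-.008)
E
```

```text
t 12.35 p [0.5038 0.2419 0.237 ] tilt [ 0.007 -0.002] jaw 16.49 F [-0.84 -0.06 -0.05] w 0.0299 q7 -0.07
106.5 [ 0.    0.71 -0.02] -0.0
103 [0.01 1.17 0.04] 0.061
99 [0.01 1.68 0.14] 0.131
95 [0.01 2.19 0.29] 0.201
91 [0.02 2.69 0.46] 0.27
87 [0.02 3.17 0.67] 0.34
83 [0.02 3.64 0.92] 0.41
79 [0.03 4.08 1.19] 0.48
75 [0.03 4.51 1.5 ] 0.55
```

>>> move_arm:
  increments: [0,0.7,0,0,0,1.2,0.05,0.06,0,1.7,0.15,0.13,0,2.2,0.3,0.2,0,2.7,0.45,0.27,0,3.2,0.65,0.34,0,3.65,0.9,0.41,0,3.65,0.9,0.41]

```text
time_s: 13.35
position: [0.542, 0.2438, 0.2377]
orientation: [1.301, 1.142, -1.293]
contact_force: [0.9, -0.6, -0.5]
grip_width: 0.0298
```

```bash
cat >> h.py <<'E'
def push():
    o=monitor.get_obs(); d=o['position'][:2]-AX; a=np.arctan2(d[1],d[0]); t=np.array([np.sin(a),-np.cos(a)]); F=o['contact_force'][:2]
    print('hand ang',np.degrees(a).round(1),'r',np.hypot(*d).round(4),'Ftan(resist)',-(F@t).round(2),'Frad',(F@np.array([np.cos(a),np.sin(a)])).round(2))
E
python3 - <<'E'
from h import *
push()
arc([83,79,75,71,67,63,59],-.008)
E
```

```text
hand ang 76.4 r 0.0759 Ftan(resist) -0.98 Frad -0.35
t 13.35 p [0.542  0.2438 0.2377] tilt [ 0.008 -0.002] jaw -6.98 F [ 0.87 -0.57 -0.51] w 0.0298 q7 -0.36
83 [-0.   -0.07  0.04] 0.0
79 [0.   0.45 0.12] 0.07
75 [0.01 0.97 0.23] 0.14
71 [0.01 1.47 0.37] 0.21
67 [0.02 1.97 0.55] 0.28
63 [0.02 2.45 0.77] 0.349
59 [0.02 2.91 1.02] 0.419
```

>>> move_arm:
  increments: [0,0.45,0.1,0.07,0,0.95,0.2,0.14,0,1.2,0.3,0.175,0,1.2,0.3,0.175]

```text
time_s: 13.85
position: [0.5538, 0.2395, 0.238]
orientation: [1.427, 1.048, -1.417]
contact_force: [-0.5, -0.1, 0.8]
grip_width: 0.0302
```

```bash
python3 - <<'E'
from h import *
push()
arc([73,71,69,67,65,63,59,55],-.008)
E
```

```text
hand ang 67.0 r 0.0755 Ftan(resist) 0.39 Frad -0.28
t 13.85 p [0.5538 0.2395 0.238 ] tilt [ 0.008 -0.002] jaw -16.94 F [-0.47 -0.11  0.8 ] w 0.0302 q7 -0.49
73 [0.   0.01 0.01] 0.001
71 [0.   0.27 0.04] 0.036
69 [0.   0.53 0.08] 0.071
67 [0.01 0.78 0.13] 0.106
65 [0.01 1.04 0.19] 0.141
63 [0.01 1.3  0.26] 0.176
59 [0.01 1.8  0.43] 0.245
55 [0.02 2.28 0.63] 0.315
```

>>> move_arm:
  increments: [0,0.25,0.04,0.035,0,0.55,0.08,0.07,0,0.8,0.13,0.105,0,0.8,0.13,0.105]

```text
time_s: 14.35
position: [0.5613, 0.2357, 0.2381]
orientation: [1.502, 0.985, -1.491]
contact_force: [-0.8, 0.1, -0.5]
grip_width: 0.0301
```

```bash
python3 - <<'E'
from h import *
push()
arc([67,65,63,61,59,55],-.008)
c=snap('side','s11');cv2.imwrite('pics/s11c.png',cv2.resize(c['image'][180:335,210:440],None,fx=3.4,fy=3.4))
E
```

```text
hand ang 60.5 r 0.0755 Ftan(resist) 0.79 Frad -0.31
t 14.35 p [0.5613 0.2357 0.2381] tilt [ 0.009 -0.002] jaw -23.0 F [-0.84  0.12 -0.54] w 0.0301 q7 -0.56
67 [-0.   -0.05  0.  ] -0.0
65 [0.   0.21 0.04] 0.035
63 [0.   0.47 0.08] 0.07
61 [0.01 0.73 0.13] 0.105
59 [0.01 0.99 0.19] 0.14
55 [0.01 1.49 0.33] 0.209
```

View pics/s11c.png

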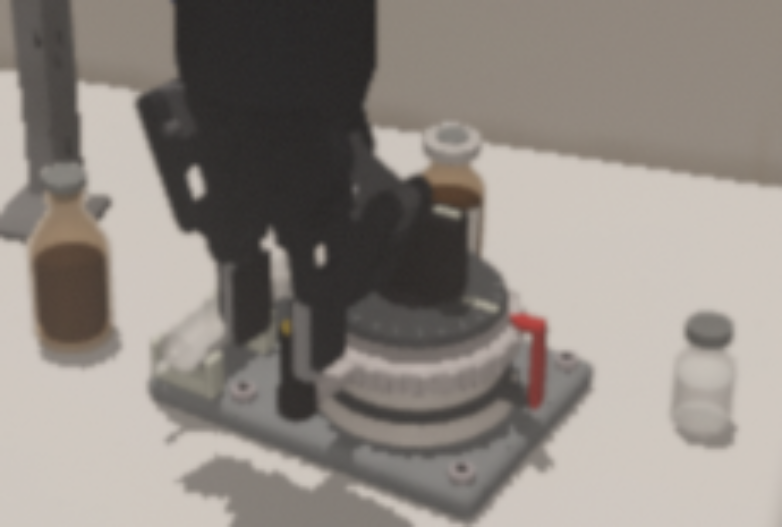

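>>> move_arm:
  increments: [0,0.25,0.04,0.035,0,0.5,0.08,0.07,0,0.75,0.13,0.105,0,0.75,0.13,0.105]

```text
time_s: 14.9
position: [0.568, 0.2314, 0.2382]
orientation: [1.576, 0.918, -1.564]
contact_force: [0.1, 0.9, -0.7]
grip_width: 0.0299
```

```bash
python3 - <<'E'
from h import *
push()
arc([61,60,59,57,55,53,51],-.008)
E
```

```text
hand ang 54.5 r 0.0755 Ftan(resist) 0.42 Frad 0.83
t 14.9 p [0.568  0.2314 0.2382] tilt [ 0.009 -0.002] jaw -29.03 F [ 0.14  0.92 -0.73] w 0.0299 q7 -0.63
61 [-0.   -0.06  0.  ] -0.001
60 [0.   0.07 0.02] 0.017
59 [0.   0.21 0.03] 0.034
57 [0.   0.47 0.07] 0.069
55 [0.01 0.72 0.12] 0.104
53 [0.01 0.98 0.18] 0.139
51 [0.01 1.23 0.25] 0.174
```

>>> move_arm:
  increments: [0,0.25,0.04,0.035,0,0.5,0.08,0.07,0,0.75,0.13,0.105,0,0.75,0.13,0.105]

```text
time_s: 15.4
position: [0.5741, 0.2265, 0.2382]
orientation: [1.649, 0.847, -1.636]
contact_force: [-1.8, 1.3, -1.4]
grip_width: 0.0294
```

```bash
python3 - <<'E'
from h import *
push()
arc([55,53,52,51,49,47,45],-.008)
E
```

```text
hand ang 48.6 r 0.0754 Ftan(resist) 2.18 Frad -0.19
t 15.4 p [0.5741 0.2265 0.2382] tilt [ 0.01  -0.002] jaw -35.1 F [-1.76  1.3  -1.4 ] w 0.0294 q7 -0.71
55 [-0.   -0.05 -0.01] -0.002
53 [0.   0.22 0.03] 0.033
52 [0.   0.35 0.05] 0.051
51 [0.   0.48 0.07] 0.068
49 [0.01 0.73 0.12] 0.103
47 [0.01 0.99 0.18] 0.138
45 [0.01 1.24 0.25] 0.173
```

>>> move_arm:
  increments: [0,0.2,0.03,0.033,0,0.5,0.07,0.07,0,0.5,0.07,0.07,0,0.5,0.07,0.07]

```text
time_s: 15.9
position: [0.5778, 0.2231, 0.2383]
orientation: [1.697, 0.798, -1.683]
contact_force: [-2.3, 2.4, -2.6]
grip_width: 0.0301
```

```bash
python3 - <<'E'
from h import *
push()
arc([51,49,48,47,45,43,41],-.008)
E
```

```text
hand ang 44.7 r 0.0755 Ftan(resist) 3.34 Frad 0.0
t 15.9 p [0.5778 0.2231 0.2383] tilt [ 0.01  -0.003] jaw -39.1 F [-2.35  2.38 -2.55] w 0.0301 q7 -0.76
51 [-0.   -0.03  0.  ] -0.002
49 [0.   0.23 0.03] 0.033
48 [0.   0.36 0.05] 0.051
47 [0.   0.49 0.07] 0.068
45 [0.01 0.75 0.12] 0.103
43 [0.01 1.01 0.18] 0.138
41 [0.01 1.26 0.25] 0.173
```

>>> move_arm:
  increments: [0,0.2,0.03,0.033,0,0.5,0.07,0.07,0,0.5,0.07,0.07,0,0.5,0.07,0.07]

```text
time_s: 16.4
position: [0.581, 0.2196, 0.2381]
orientation: [1.743, 0.748, -1.73]
contact_force: [-3.9, 2.8, -4.2]
grip_width: 0.0303
```

```bash
python3 - <<'E'
from h import *
push()
arc([47,46,45,44,43,41],-.008)
E
```

```text
hand ang 41.1 r 0.0754 Ftan(resist) 4.68 Frad -1.11
t 16.4 p [0.581  0.2196 0.2381] tilt [ 0.009 -0.002] jaw -43.11 F [-3.92  2.79 -4.21] w 0.0303 q7 -0.8
47 [0.   0.03 0.  ] -0.002
46 [0.   0.16 0.02] 0.016
45 [0.   0.29 0.03] 0.033
44 [0.   0.42 0.05] 0.05
43 [0.   0.55 0.07] 0.068
41 [0.01 0.81 0.12] 0.103
```

>>> move_arm:
  increments: [0,0.25,0.03,0.033,0,0.55,0.07,0.07,0,0.55,0.07,0.07,0,0.55,0.07,0.07]

```text
time_s: 16.9
position: [0.5839, 0.216, 0.2378]
orientation: [1.788, 0.696, -1.776]
contact_force: [-5.9, 4.9, -2.9]
grip_width: 0.0299
```

```bash
python3 - <<'E'
from h import *
push()
arc([43,42,41,40,39],-.008)
E
```

```text
hand ang 37.6 r 0.0754 Ftan(resist) 7.49 Frad -1.7
t 16.9 p [0.5839 0.216  0.2378] tilt [ 0.007 -0.002] jaw -47.08 F [-5.92  4.9  -2.92] w 0.0299 q7 -0.85
43 [0.   0.09 0.01] -0.001
42 [0.   0.22 0.02] 0.016
41 [0.   0.35 0.04] 0.033
40 [0.   0.48 0.06] 0.051
39 [0.   0.61 0.08] 0.068
```

>>> move_arm:
  increments: [0,0.3,0.03,0.033,0,0.55,0.07,0.065,0,0.55,0.07,0.065,0,0.55,0.07,0.065]

```text
time_s: 17.4
position: [0.5861, 0.2129, 0.2375]
orientation: [1.829, 0.649, -1.82]
contact_force: [-7.7, 6.2, -2.9]
grip_width: 0.0299
```

```bash
python3 - <<'E'
from h import *
push()
arc([40,39,38,37],-.008)
E
```

```text
hand ang 34.8 r 0.0753 Ftan(resist) 9.43 Frad -2.8
t 17.4 p [0.5861 0.2129 0.2375] tilt [ 0.005 -0.   ] jaw -50.73 F [-7.68  6.15 -2.87] w 0.0299 q7 -0.9
40 [0.   0.11 0.  ] -0.013
39 [0.   0.24 0.01] 0.005
38 [0.   0.37 0.03] 0.022
37 [0.   0.5  0.05] 0.04
```

>>> move_arm:
  increments: [0,0.3,0.02,0.02,0,0.6,0.05,0.035,0,0.6,0.05,0.035,0,0.6,0.05,0.035]

```text
time_s: 17.9
position: [0.5883, 0.2101, 0.2374]
orientation: [1.849, 0.627, -1.844]
contact_force: [-7.6, 8.8, -0.9]
grip_width: 0.03
```

```bash
python3 - <<'E'
from h import *
push();o,M=st();F=o['contact_force'];print(np.hypot(*F[:2]))
t=np.radians(o['position'][1]*0+37.);print(F[:2]@[-np.sin(t),np.cos(t)])
E
```

```text
hand ang 32.0 r 0.0757 Ftan(resist) 11.47 Frad -1.83
t 17.9 p [0.5883 0.2101 0.2374] tilt [0.002 0.003] jaw -52.62 F [-7.63  8.76 -0.89] w 0.03 q7 -0.91
11.618291652616016
11.588977607367656
```

Push is about 11.6 N, so it's tight. Back off to the middle and lift.

>>> move_arm:
  increments: [0,-0.5,0,0,0,-0.9,0,0,0,-0.9,0,0,-2,-0.9,0,0,-5,-0.9,0,0,-9,-0.9,0,0,-14,-0.9,0,0,-14,-0.9,0,0]

```text
time_s: 18.9
position: [0.5842, 0.216, 0.3829]
orientation: [1.858, 0.626, -1.837]
contact_force: [-0.2, -0.8, -1.1]
grip_width: 0.0297
```

```bash
python3 - <<'E'
from h import *
st()
c=snap('wrist','w12')
h=cv2.cvtColor(c['image'],cv2.COLOR_BGR2HSV)
k,l,s,ce=cv2.connectedComponentsWithStats(cv2.inRange(h,(20,120,60),(35,255,255)))
for i in range(1,k):
    if s[i,4]>20: p=onz(c,*ce[i],.080);print(ce[i],p, np.degrees(np.arctan2(*(p[:2]-AX)[::-1])),np.hypot(*(p[:2]-AX)))
for n in('side','scene'):
    c=snap(n,n+'12')
    W=c['image'][180:335,210:440] if n=='side' else c['image'][190:320,220:390]
    cv2.imwrite('pics/%s12c.png'%n,cv2.resize(W,None,fx=3.4 if n=='side' else 4.6,fy=3.4 if n=='side' else 4.6,interpolation=cv2.INTER_CUBIC))
E
```

```text
t 18.9 p [0.5842 0.216  0.3829] tilt [0.01  0.006] jaw -52.69 F [-0.19 -0.79 -1.12] w 0.0297 q7 -1.03
[309.88990826 235.27522936] [0.58332405 0.21839164 0.08      ] 39.299520155810065 0.07640290504876748
```

View pics/scene12c.png

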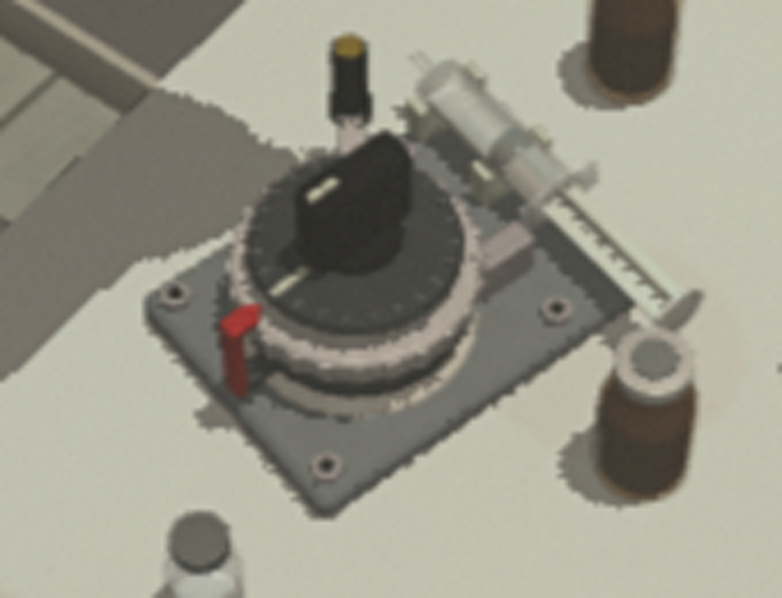

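View pics/side12c.png

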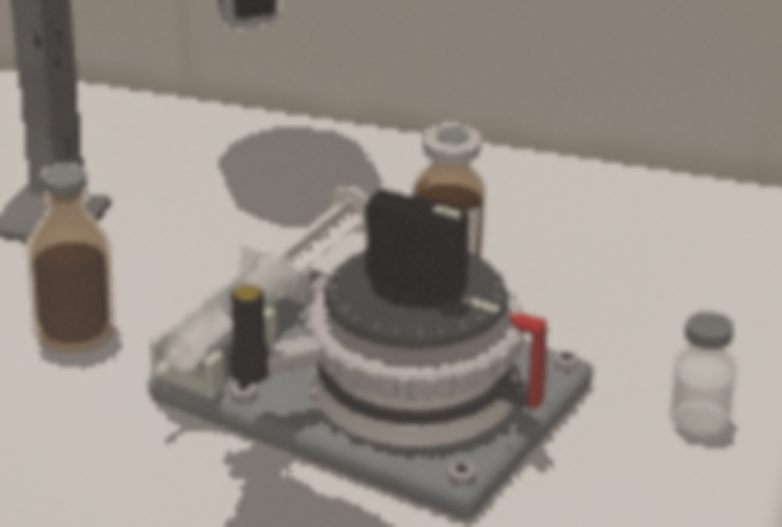

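View pics/w12.png

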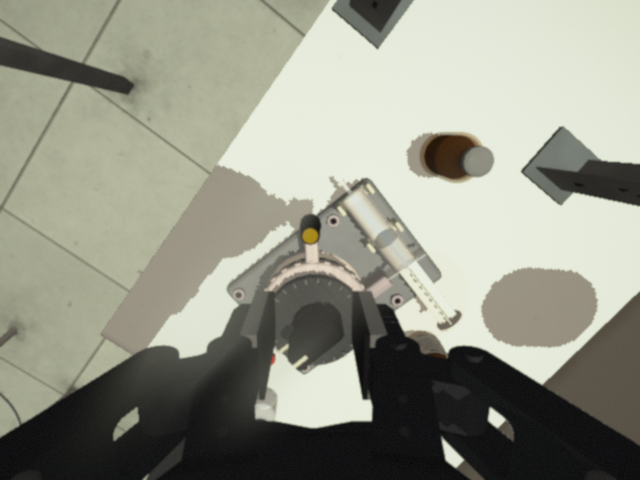

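The lever has stayed at about 39°. The line still points at the red index, the bystanders look unmoved and the gripper is clear. I'll let the arm settle and hand in.

>>> move_arm:
  increments: [-1,0,0,0,-1,0,0,0,-1,0,0,0,-1,0,0,0]

```text
time_s: 19.55
position: [0.5823, 0.2166, 0.3872]
orientation: [1.849, 0.626, -1.845]
contact_force: [0.9, 0.0, -0.5]
grip_width: 0.0299
```

```bash
python3 - <<'E'
from h import *
st(); print(order.finish_job())
E
```

```text
t 19.55 p [0.5823 0.2166 0.3872] tilt [0.001 0.002] jaw -52.64 F [ 0.88  0.03 -0.51] w 0.0299 q7 -1.03
the job is handed in; nothing more can be done
None
```

The job is done and handed in at about 19.6 s on the robot's clock; no verdict was reported.

- **Loosening:** I straddled the lever's post with the half-open gripper and swung it about 32° anticlockwise, measured from the yellow dot.
- **Dial:** I gripped the bar and turned it 1.0 rad clockwise. The wrist view after letting go showed the white line and the red index in line, within about 1–2° by eye.
- **Tightening:** I swung the lever back clockwise, watching the push force, until it read about 11.6 N. The force reading has roughly 1 N of noise. The lever stayed at about 39° after release, about 36° clockwise of where it started.
- **Last checks:** In the final pictures, the line still points at the index. By eye, the index, vials and bottle have not moved. The gripper is well clear and touches nothing.

No check failed or disagreed with another. The squeeze on the washer cannot be measured directly, so it is inferred from the push at the post.

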